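Open the cement pot for refilling

TASK

The blue cement pot has to be refilled: fold up the red tab on its filler cap, unscrew the cap by the tab (anticlockwise seen from above) until its lugs come free, then lift it off and set it gently down, right way up and wholly on the glass plate. How far it has to turn differs from time to time, so feel for it: never wrench or tug at the cap while its lugs still hold, for they shear easily. Leave the other things on the desk where they are.

Things in the scene. Friction and masses are not known exactly. Their poses are not given: they have to be found in the camera images.
- pot: Blue enamelled pressure pot of a cement gun, bolted to the desk (fixed), 120 mm across, foot 152 mm across, with a brass outlet valve and a round dial gauge low on its sides (below 65 mm). Its shoulder is 82 mm high or lower. Origin: on the pot's axis at desk level, z up.
- collar_rim (a point): Centre of the castellated rim of the round aluminium filler collar on top of the pot, 109.5 mm above the desk. The collar is 88 mm across outside, 74 mm inside. An inner flange holds the cap's lugs; it has two openings that let them out. Where they lie cannot be seen and differs each time.
- cap: Dark steel screw cap, about 0.13 kg, 70 mm across, sitting flush inside the collar, so that only its red tab can be taken hold of. Origin on its axis, 20 mm below its top face (90 mm above the desk when closed), z up; the tab points along the cap's own -x when folded. Clear of the collar once drawn up 30 mm. Standing on a surface, its origin is 7 mm above it.
- cap_lugs (a point): Two lugs under the cap. With the tab up it turns anticlockwise (up to 0.3 N m) at one height until, at 0.5 to 1.45 rad, the lugs meet the openings, some 0.12 rad wide. A sprung disc below (10 N closed, 4 N risen) then lifts it 3 mm if the hand lets it. Turned on risen, it jams; held down, it hooks again. Keep pulls under 20 N; lugs shear at 45 N contact force, 15 to 20 N of it from the spring.
- tab_hinge (a point): Middle of the tab's hinge pin: on the cap's axis, 24.5 mm above the cap's origin; the pin runs along the cap's y. Folded down, a tongue under the tab locks the cap against turning.
- cap_tab (a joint): Angle of the red tab on the cap: 0 folded flat, 1.57 (its stop) standing upright. A stiff hinge: the tab stays where it is left (about 0.08 N m, so 1.5 N at its end).
- tab_grip (a point): Point to grip on the red tab: middle of its width and thickness, 57 mm from the hinge. The tab is a bar 66 mm long, 24 mm wide (along the cap's y), 8 mm thick. Folded, it reaches 22 mm beyond the collar, where its two long edges can be gripped from above; upright it stands on the cap's axis.
- plate: Green glass plate lying on the desk, loose, 90 (x) x 150 (y) x 8 mm, origin at the centre of its underside.
- glue_bottle: White glue bottle with a blue nozzle, 48 mm across, 141 mm high, loose bystander; origin at the centre of its underside.
- rivet_jar: Glass jar with a flat lid, 68 mm across, 61 mm high, loose bystander; origin at the centre of its underside.
- snaps: Small tin tray of snaps, 60 x 85 x 16 mm, loose bystander; origin at the centre of its underside.
- tape: Roll of beige tape lying flat, 90 mm across, 18 mm high, loose bystander; origin at the centre of its underside.

How it is judged (in metres and radians):
On the way, in this order (a step that is already met when the one before it is completed fails the run):
1. the tab is folded up while the cap is still closed (value of joint cap_tab above 1.25 rad and angle between the x axis of cap and the x axis of pot, either way round below 0.2 rad and z of cap in the frame of pot below 0.0915 m), for 0.1 s.
2. the cap has been unscrewed and stands free in the collar (angle between the x axis of cap and the x axis of pot, either way round above 0.45 rad and z of cap in the frame of pot above 0.092 m and horizontal distance between cap and pot below 0.006 m).
At the end, for the whole second after the job is handed in: The cap stands right way up (within 0.12 rad), still and let go, wholly on the glass plate (its centre within 12 mm of the plate's centre across and 42 mm along) (x of cap in the frame of plate between -0.012 and 0.012 m and y of cap in the frame of plate between -0.042 and 0.042 m and height (world z) of cap below 0.02 m and angle between cap's own z axis and vertical below 0.12 rad and linear speed of cap below 0.02 m/s); the robot touches nothing.
It fails at once if the cap's lugs are sheared: cap and pot are forced against each other (contact force between cap and pot above 45 N).
It fails at once if the cap is dropped: it moves fast with no finger touching it (contact force between the fingers and cap below 0.05 N and linear speed of cap above 0.5 m/s).
It fails at once if one of the bystanders is pushed out of its place (distance of any of glue_bottle, rivet_jar, snaps, tape from where it was at the start of the episode above 0.02 m).
It also fails if it takes over 72 s, if anything falls off the work surface, if the arm or the gripper's body presses on something with over 40 N, if the wrist force passes 120 N, or if a joint passes its speed limit or range.

ROBOT

A 6-joint arm with a two-finger parallel gripper is mounted at the origin on the work surface; the furniture and walls round the work are solid. World frame = base frame: x ahead of the robot, y to its left, z up, the work surface at z = 0. Lengths are in m, angles in degrees, forces in N, time in s.
With the tool pointing down it reaches from about 0.4 to 0.825 m from the base axis. Payload 7 kg.
Tool frame: the origin (TCP) lies on the centre line of the jaws, within the pads' length; the fingertips stand 22 mm ahead of it and the grasp point (between the pads) lies 3 mm ahead of it; z points along the fingers, y is the line along which they close (so a half turn about z gives the same grasp; the last joint's range is limited). The gripper opens to 88 mm and grips with 3 to 60 N. Pads are 19 mm wide; open, the fingers measure 130 mm over their backs; the gripper's body (78 mm by 193 mm) begins 47 mm behind the grasp point.
Start: joints at [82.684, 20.546, 0.682, 0, -70.136, -16.507], TCP at [0.273, 0.617, 0.249] pointing down, gripper open.
Joint ranges: [-176.03, 176.03], [-82.01, 121.73], [-58.28, 71.71], [-173.87, 95.51], [-174.79, -0.11], [-173.66, 173.66]. Speed limits (degrees/s): [136.94, 136.94, 172.46, 180, 180, 180].

INTERFACE

Orientations are given as [roll, pitch, yaw] about the fixed x, y, z axes, in that order (R = Rz(yaw) Ry(pitch) Rx(roll)).
In Python, from plant import get_state, cams, r gives the robot as it stands.
- The arm moves only by the tool apply_moves, never from a script. Its argument "targets" is a list of rows, each an object with "dp": the shift along the world's x, y, z in m, a list of three; "yaw": the turn about the world's z in degrees. In form: [{"dp": [x, y, z], "yaw": yaw}, ...]. A call has 1 to 20 rows; each row is the pose to reach, as a shift and turn from the pose commanded when the call began; what a row does not reach only later rows make up. A row lasts 1/12 s, in which the tool goes at most 41.7 mm and 7.16 degrees, less where a joint would pass 70% of its speed; a pose out of reach is approached as far as the arm can. A call with a gripper value outside its range is refused whole. "grip" is the gripper command: -1 is fully open, 1 is shut, values between are in proportion, set as the call begins (left out, the last holds). The fingers move at their own pace and stop on an object; "squeeze" is the grip in N (left out, the last holds). Time passes only in rows, so rows that repeat a pose let the fingers close. It gives the time, the measured TCP pose, the force, the opening and the grip force at its end, in the units of the state.
- get_state(): the state, without advancing time (a new reading comes with each control period).
- cams.capture(name): name is "scene" or "top" or "wrist"; returns a dict with "image" (480x640x3 uint8, red, green, blue), "range_z" (480x640 float32, m along the optical axis (not along the pixel's ray), 0 where there is no reading), "fx", "fy", "cx", "cy" (pixels), "R" (3x3) and "t" (3): a world point X has camera coordinates R X + t; the wrist camera has in their place "T_tool_cam" (4x4, takes a point from camera to tool coordinates, whose origin is the TCP and whose axes are the flange's). Camera axes: x right, y down, z forward; pixel columns grow to the right and rows downward; lengths in m; the calibration is good to about 2 mm. A picture is of the moment at which its call begins: read the wrist's pose just before it.
- r.close_job(): hands the job in; it is judged then, once.
The state is a dict: "time_s": time; "joints": joint angles; "qd": joint speeds; "joint_torque": joint torques, N m; "tcp_pos": TCP position; "eef_rot": TCP orientation; "contact_force": force on the tool from outside, world axes, zero at the start; "moment": the same for the moment, N m; "gripper_width": finger opening in m; "gripper_force": force on a finger pad.
Only numpy, scipy, OpenCV 4.12 (cv2) and the standard library are available. Lean on these libraries where they do the work, as an engineer would, in place of code of your own. Each camera call takes 0.05 s, during which the arm holds its last target. There are 200 camera calls.

## Working session

There is one attempt and no reset: what is moved stays moved. The work goes in short steps, Python scripts to look and compute and a tool call to move; the robot and the scene stay as the last step left them, time stands still between calls to the robot, and variables do not carry over. Pictures are saved under pics/ and viewed, at most 10 in all, crops included, and the job is handed in when it is done.

Besides the shell and the picture viewer there is one more tool, called as name(argument=value, ...) on one line, values as JSON. apply_moves: Moves the arm, as the interface text tells. Its arguments: {"type":"object","properties":{"targets":{"type":"array","items":{"type":"object","properties":{"dp":{"type":"array","items":{"type":"number"}},"yaw":{"type":"number"}}}},"grip":{"type":"number"},"squeeze":{"type":"number"}},"required":["targets"]}

```bash
mkdir -p pics; ls
python3 - <<'E'
from plant import get_state,cams,r
import cv2
s=get_state();print(s)
for n in("scene","top"):
    c=cams.capture(n);cv2.imwrite(f"pics/{n}0.png",c["image"][:,:,::-1]);print(n,c["fx"],c["cx"],c["cy"],c["R"],c["t"])
E
```

```text
pics
{'time_s': 0.0, 'joints': array([ 8.26829651e+01,  2.05892909e+01,  6.35604329e-01, -1.69883270e-02,
       -7.01354205e+01, -1.65084570e+01]), 'qd': array([ 0.00975264, -0.0105479 , -0.06989989,  0.08842051,  0.04995314,
       -0.01587729]), 'joint_torque': array([-1.30442904e-04, -5.82711482e+01,  2.93071997e+01,  6.99741215e+00,
        7.00251694e-03, -1.57603299e-04]), 'tcp_pos': array([0.27251053, 0.61707737, 0.24767061]), 'eef_rot': array([ 1.79910028e+02, -1.00103533e-02, -2.38312690e+01]), 'contact_force': array([ 0.01175135, -0.37577691,  0.47983392]), 'moment': array([-0.03072583, -0.0450401 ,  0.03304743]), 'gripper_force': 0.0, 'gripper_width': 0.08771134225892857}
scene 548.7421190875215 320.3201542514968 244.79834596288575 [[ 0.74162068 -0.67066309  0.01448431]
 [-0.37084801 -0.42788582 -0.82424843]
 [ 0.55899063  0.6059082  -0.56604304]] [-0.27724636  0.25567271  0.9836586 ]
top 442.282104595676 315.65142542935274 237.98371499418414 [[-0.01428296 -0.99989397  0.00283608]
 [-0.98908025  0.01371229 -0.14673868]
 [ 0.14668423 -0.00490097 -0.98917123]] [0.03290023 0.41126039 1.02080223]
```

View pics/top0.png

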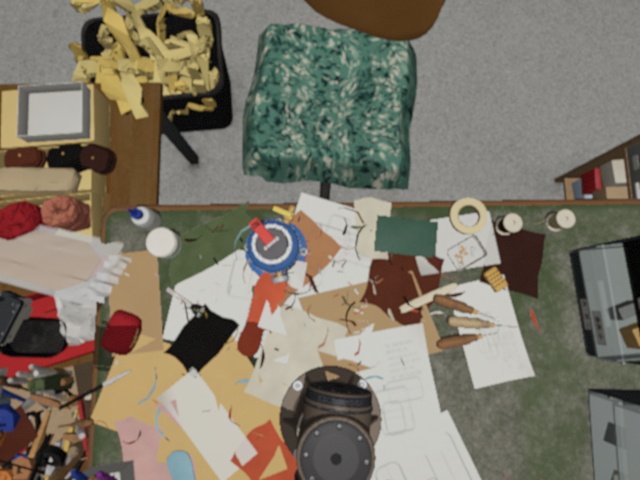

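View pics/scene0.png

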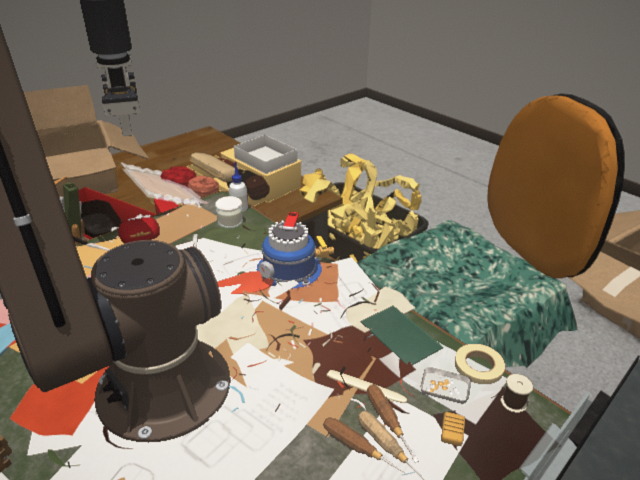

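Top view: pot at about (273,248) with the red tab from (268,240) to (255,222), plate at (406,236). The scene view agrees: tab pointing away from the base, with bottle and jar to the left of the pot and tray and tape to the right.

```bash
cat > h.py <<'E'
from plant import get_state,cams,r
import numpy as np,cv2
from scipy.spatial.transform import Rotation as Ro
def pts(c):
    v,u=np.mgrid[:480,:640];z=c["range_z"]
    P=np.stack([(u-c["cx"])/c["fx"]*z,(v-c["cy"])/c["fy"]*z,z],-1)
    if "R" in c: return (P-c["t"])@c["R"]
    T=c["T_tool_cam"];P=P@T[:3,:3].T+T[:3,3];s=c["s"]
    return P@Ro.from_euler("xyz",s["eef_rot"],degrees=True).as_matrix().T+s["tcp_pos"]
def wrist():
    s=get_state();c=cams.capture("wrist");c["s"]=s;return c
def hsv(c): return cv2.cvtColor(c["image"],cv2.COLOR_RGB2HSV)
def red(c):
    h=hsv(c);return ((h[...,0]<8)|(h[...,0]>172))&(h[...,1]>150)&(h[...,2]>70)
def circ(p):
    A=np.c_[2*p,np.ones(len(p))];x=np.linalg.lstsq(A,(p**2).sum(1),rcond=None)[0]
    return x[:2],np.sqrt(x[2]+x[0]**2+x[1]**2)
E
python3 - <<'E'
from h import *
c=cams.capture("top");P=pts(c);h=hsv(c)
w=np.zeros((480,640),bool);w[205:285,235:310]=1
m=red(c)&w&(P[...,2]>.09);q=P[m]
print("tab",m.sum(),np.median(q,0),np.ptp(q,axis=0));rc=cv2.minAreaRect(q[:,:2].astype(np.float32));print(rc,cv2.boxPoints(rc))
b=w&(h[...,0]>100)&(h[...,0]<125)&(h[...,1]>120);print("blue z",np.percentile(P[b][:,2],[5,50,95]))
m2=w&~red(c)&(P[...,2]>.104)&(P[...,2]<.116);q=P[m2];print("rim",m2.sum(),cv2.minEnclosingCircle(q[:,:2].astype(np.float32)))
rr=cv2.minEnclosingCircle(P[b&(P[...,2]<.085)][:,:2].astype(np.float32));print("bluecirc",rr)
w[:]=0;w[210:262,370:442]=1
g=w&(h[...,0]>65)&(h[...,0]<100)&(h[...,1]>80)
n,l,st,ce=cv2.connectedComponentsWithStats(g.astype(np.uint8));k=1+st[1:,4].argmax();g=l==k
q=P[g];print("plate",g.sum(),np.median(q,0),cv2.minAreaRect(q[:,:2].astype(np.float32)))
E
```

```text
tab 258 [0.41565428 0.14633161 0.11955645] [0.05631491 0.05050275 0.00855283]
((0.4175227880477905, 0.14695902168750763), (0.060208823531866074, 0.023232338950037956), 40.084835052490234) [[0.38701025 0.1364616 ]
 [0.40197006 0.11868671]
 [0.44803533 0.15745644]
 [0.43307552 0.17523134]]
blue z [0.00580037 0.0779156  0.08276073]
rim 904 ((0.3998450040817261, 0.13177436590194702), 0.05538829043507576)
bluecirc ((0.391578733921051, 0.1256435662508011), 0.07298778742551804)
plate 42 [ 0.4431865  -0.25635936  0.00889052] ((0.35935693979263306, -0.11090187728404999), (0.03437789902091026, 0.349708616733551), 29.81564712524414)
```

apply_moves(targets=[{"dp": [0,0,0.05],"yaw": -7},{"dp": [0.012,-0.04,0.06],"yaw": -14},{"dp": [0.024,-0.078,0.06],"yaw": -21},{"dp": [0.036,-0.115,0.06],"yaw": -28},{"dp": [0.048,-0.153,0.06],"yaw": -35},{"dp": [0.06,-0.19,0.06],"yaw": -42},{"dp": [0.07,-0.228,0.06],"yaw": -49},{"dp": [0.082,-0.265,0.06],"yaw": -56},{"dp": [0.094,-0.3,0.06],"yaw": -63},{"dp": [0.106,-0.338,0.06],"yaw": -70},{"dp": [0.117,-0.375,0.06],"yaw": -77},{"dp": [0.129,-0.413,0.06],"yaw": -84},{"dp": [0.14,-0.45,0.06],"yaw": -91},{"dp": [0.147,-0.47,0.06],"yaw": -98},{"dp": [0.147,-0.47,0.06],"yaw": -105},{"dp": [0.147,-0.47,0.06],"yaw": -112},{"dp": [0.147,-0.47,0.06],"yaw": -116},{"dp": [0.147,-0.47,0.06],"yaw": -116},{"dp": [0.147,-0.47,0.06],"yaw": -116}])

```text
time_s: 1.73
tcp_pos: [0.4196, 0.1473, 0.3085]
eef_rot: [180.0, -0.0, -139.7]
contact_force: [-0.8, -0.9, -0.7]
gripper_width: 0.0877
gripper_force: 0.0
```

Run:
```python
from h import *
c=wrist();cv2.imwrite("pics/w1.png",c["image"][:,:,::-1]);s=c["s"];print(s["time_s"],s["tcp_pos"],s["eef_rot"],s["joints"],s["contact_force"]);print(c["T_tool_cam"])
P=pts(c)
m=red(c)&(abs(P[...,2]-.117)<.012);q=P[m];rc=cv2.minAreaRect(q[:,:2].astype(np.float32));print(m.sum(),np.median(q,0),rc,cv2.boxPoints(rc))
c=cams.capture("top");P=pts(c)
w=np.zeros((480,640),bool);w[200:270,365:450]=1
g=w&(c["image"][...,0]<80)&(c["image"][...,1]>c["image"][...,0]+12)&(abs(P[...,2]-.008)<.006)
n,l,st,ce=cv2.connectedComponentsWithStats(g.astype(np.uint8));k=1+st[1:,4].argmax();q=P[l==k]
print("plate",st[k],np.median(q,0),cv2.minAreaRect(q[:,:2].astype(np.float32)))
```

```text
1.7333 [0.41955041 0.14734634 0.3084832 ] [ 1.79995707e+02 -6.60220640e-03 -1.39683606e+02] [ 4.48989581e+01 -4.04762044e+00 -2.08946209e+01 -5.02230432e-03
 -7.31592377e+01 -9.45811087e+01] [-0.78662829 -0.8787339  -0.7242257 ]
[[ 4.44158722e-05 -9.58001319e-01 -2.86763790e-01  7.68110961e-02]
 [ 9.99999996e-01  6.47563762e-05 -6.14471644e-05  4.45416301e-04]
 [ 7.74362484e-05 -2.86763786e-01  9.58001318e-01 -1.36164801e-01]
 [ 0.00000000e+00  0.00000000e+00  0.00000000e+00  1.00000000e+00]]
1635 [0.41512697 0.14537697 0.11859938] ((0.41692569851875305, 0.14717668294906616), (0.062421154230833054, 0.023981478065252304), 39.750091552734375) [[0.38526237 0.13643835]
 [0.4005971  0.11800041]
 [0.44858903 0.15791501]
 [0.4332543  0.17635295]]
plate [ 377  217   60   40 1535] [ 0.42660766 -0.2072351   0.00872533] ((0.41806042194366455, -0.19272160530090332), (0.14180774986743927, 0.09040464460849762), 82.74267578125)
```

View pics/w1.png

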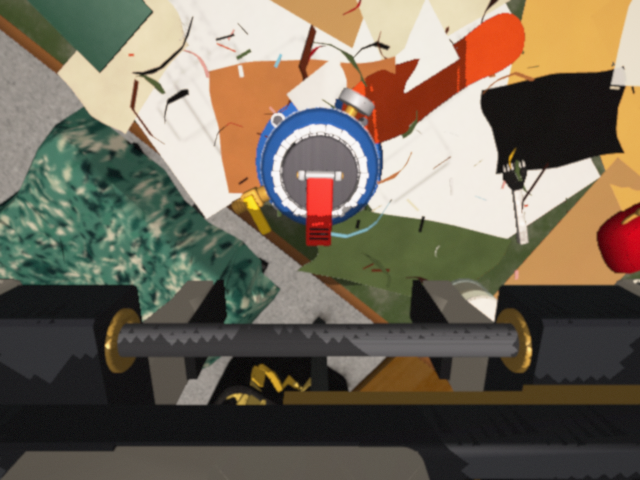

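Wrist view: the tab runs from the hinge pin (320,175) to its end (318,245) and the collar is centred near (320,172). Checking the collar centre now.

Run:
```python
from h import *
for n in("w","top"):
    c=wrist() if n=="w" else cams.capture("top");P=pts(c)
    d=np.hypot(P[...,0]-.391,P[...,1]-.125)
    m=~red(c)&(abs(P[...,2]-.1095)<.0025)&(d<.06)&(d>.03);q=P[m][:,:2].astype(np.float32)
    print(m.sum(),cv2.minEnclosingCircle(q),circ(q.astype(float)))
    # lower shoulder ring blue
    h=hsv(c);b=(h[...,0]>100)&(h[...,0]<125)&(h[...,1]>120)&(abs(P[...,2]-.078)<.008)&(d<.08)
    q=P[b][:,:2].astype(np.float32);hu=cv2.convexHull(q)[:,0];print(cv2.minEnclosingCircle(q),circ(hu.astype(float)))
```

```text
1688 ((0.3913111686706543, 0.12558701634407043), 0.044231120496988297) (array([0.3910898, 0.1250586]), np.float64(0.036014418808245414))
((0.39130479097366333, 0.12527719140052795), 0.05951843410730362) (array([0.39095902, 0.12501283]), np.float64(0.05856138717739572))
314 ((0.39046961069107056, 0.12525688111782074), 0.04409163072705269) (array([0.39076821, 0.12497153]), np.float64(0.0373281187330549))
((0.3902149498462677, 0.1257476508617401), 0.05942385643720627) (array([0.39010081, 0.12565919]), np.float64(0.05811114496894966))
```

apply_moves(targets=[{"dp": [0.015,0.0145,-0.04],"yaw": -0.5},{"dp": [0.015,0.0145,-0.08],"yaw": -0.5},{"dp": [0.015,0.0145,-0.12],"yaw": -0.5},{"dp": [0.015,0.0145,-0.15],"yaw": -0.5},{"dp": [0.015,0.0145,-0.17],"yaw": -0.5},{"dp": [0.015,0.0145,-0.182],"yaw": -0.5},{"dp": [0.015,0.0145,-0.191],"yaw": -0.5},{"dp": [0.015,0.0145,-0.191],"yaw": -0.5},{"dp": [0.015,0.0145,-0.191],"yaw": -0.5}], grip=-0.2)

```text
time_s: 2.68
tcp_pos: [0.4348, 0.1622, 0.1177]
eef_rot: [-180.0, -0.0, -140.3]
contact_force: [0.6, -0.3, 0.6]
gripper_width: 0.0528
gripper_force: 0.0
```

apply_moves(targets=[{"dp": [0,0,0],"yaw": 0},{"dp": [0,0,0],"yaw": 0},{"dp": [0,0,0],"yaw": 0},{"dp": [0,0,0],"yaw": 0},{"dp": [0,0,0],"yaw": 0},{"dp": [0,0,0],"yaw": 0}], grip=1, squeeze=15)

```text
time_s: 3.18
tcp_pos: [0.435, 0.1621, 0.118]
eef_rot: [-180.0, 0.1, -140.3]
contact_force: [0.7, -0.4, 1.5]
gripper_width: 0.024
gripper_force: 15.0
```

apply_moves(targets=[{"dp": [-0.0002,-0.0002,0.005],"yaw": 0},{"dp": [-0.0007,-0.0006,0.0099],"yaw": 0},{"dp": [-0.0015,-0.0012,0.0148],"yaw": 0},{"dp": [-0.0026,-0.0022,0.0195],"yaw": 0},{"dp": [-0.0041,-0.0034,0.0241],"yaw": 0},{"dp": [-0.0058,-0.0049,0.0285],"yaw": 0},{"dp": [-0.0079,-0.0066,0.0327],"yaw": 0},{"dp": [-0.0102,-0.0085,0.0366],"yaw": 0},{"dp": [-0.0102,-0.0085,0.0366],"yaw": 0}])

```text
time_s: 3.93
tcp_pos: [0.4244, 0.1533, 0.1552]
eef_rot: [-180.0, 0.1, -140.3]
contact_force: [0.6, -0.9, 0.9]
gripper_width: 0.0242
gripper_force: 15.0
```

apply_moves(targets=[{"dp": [-0.0026,-0.0022,0.0037],"yaw": 0},{"dp": [-0.0055,-0.0045,0.0071],"yaw": 0},{"dp": [-0.0085,-0.007,0.0101],"yaw": 0},{"dp": [-0.0117,-0.0097,0.0128],"yaw": 0},{"dp": [-0.0151,-0.0125,0.0151],"yaw": 0},{"dp": [-0.0186,-0.0155,0.017],"yaw": 0},{"dp": [-0.0222,-0.0185,0.0185],"yaw": 0},{"dp": [-0.026,-0.0216,0.0195],"yaw": 0},{"dp": [-0.0298,-0.0247,0.0202],"yaw": 0},{"dp": [-0.0328,-0.0273,0.0204],"yaw": 0},{"dp": [-0.0328,-0.0273,0.0204],"yaw": 0}])

```text
time_s: 4.85
tcp_pos: [0.3924, 0.1267, 0.1761]
eef_rot: [-180.0, 0.2, -140.3]
contact_force: [3.2, 0.3, 8.5]
gripper_width: 0.0238
gripper_force: 15.0
```

Run:
```python
from h import *
c=wrist();cv2.imwrite("pics/w2.png",c["image"][:,:,::-1]);s=c["s"];print(s["tcp_pos"],s["contact_force"],s["moment"],s["joints"])
c=cams.capture("scene");cv2.imwrite("pics/s2.png",cv2.resize(c["image"][150:300,220:360,::-1],None,fx=4,fy=4))
P=pts(c);m=red(c)&(np.hypot(P[...,0]-.391,P[...,1]-.125)<.08)&(P[...,2]>.1);print(m.sum(),np.percentile(P[m],[2,50,98],axis=0))
```

```text
[0.3924461  0.12671362 0.17606914] [3.21755926 0.28081196 8.52399091] [ 0.4120664  -1.47534149 -0.03543165] [ 4.56526924e+01 -1.39214037e+00 -3.67476558e+01  5.36003665e-02
 -5.44276468e+01 -9.59685623e+01]
244 [[0.38075887 0.11680766 0.11997011]
 [0.38926006 0.12690015 0.14650083]
 [0.39893115 0.13740755 0.18062411]]
```

View pics/s2.png

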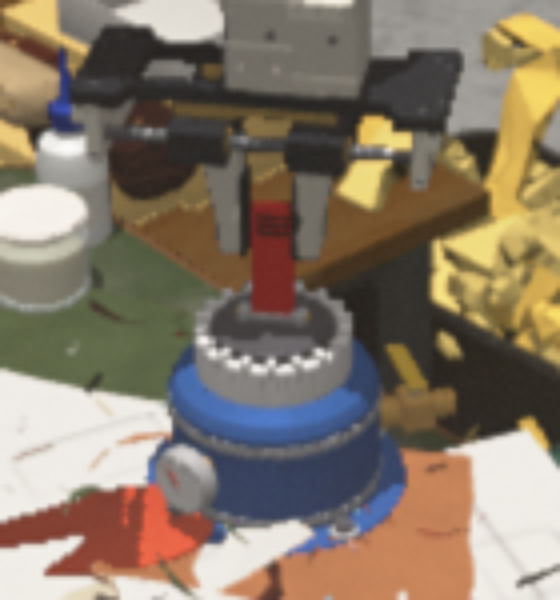

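The tab stands upright between the fingers (crop (272,255), collar centre (272,325)). I'll open, centre on the axis and regrip firmly.

apply_moves(targets=[{"dp": [0,0,0],"yaw": 0},{"dp": [0,0,0],"yaw": 0},{"dp": [-0.0015,-0.0013,-0.004],"yaw": 0},{"dp": [-0.0015,-0.0013,-0.008],"yaw": 0},{"dp": [-0.0015,-0.0013,-0.008],"yaw": 0},{"dp": [-0.0015,-0.0013,-0.008],"yaw": 0}], grip=-0.3)

```text
time_s: 5.45
tcp_pos: [0.3897, 0.1245, 0.1659]
eef_rot: [180.0, -0.1, -140.3]
contact_force: [0.5, 0.4, -0.5]
gripper_width: 0.0553
gripper_force: 0.0
```

Run:
```python
from h import *
s=get_state();print(s["tcp_pos"],s["contact_force"],s["moment"])
c=wrist();P=pts(c);cv2.imwrite("pics/w3.png",c["image"][:,:,::-1])
for n in("w","top","scene"):
    if n!="w": c=cams.capture(n);P=pts(c)
    m=red(c)&(np.hypot(P[...,0]-.391,P[...,1]-.125)<.04)&(P[...,2]>.1);q=P[m]
    if m.sum()<5: continue
    print(n,m.sum(),np.percentile(q,[2,50,98],axis=0).round(4).tolist())
    for lo in(.12,.13,.14,.15,.16,.17):
        k=q[(q[:,2]>lo)&(q[:,2]<lo+.01)]
        if len(k):print(lo,len(k),k.mean(0).round(4),((k[:,:2]-[.3908,.1253])@[.769,.639]).mean().round(4))
```

```text
[0.38965644 0.12447768 0.16594991] [ 0.53854102  0.42798411 -0.49996418] [ 0.06848759 -0.1730768  -0.03093458]
w 3149 [[0.3833, 0.1169, 0.1191], [0.3926, 0.1272, 0.1479], [0.404, 0.1391, 0.1805]]
0.12 454 [0.3891 0.1242 0.1252] -0.0021
0.13 527 [0.3903 0.1252 0.1351] -0.0005
0.14 625 [0.3915 0.1263 0.1451] 0.0011
0.15 687 [0.3927 0.1272 0.1548] 0.0027
0.16 8 [0.3917 0.1285 0.1602] 0.0027
0.17 506 [0.3979 0.1321 0.1794] 0.0099
scene 268 [[0.3808, 0.1159, 0.1206], [0.3902, 0.1258, 0.1496], [0.4011, 0.1381, 0.1804]]
0.12 42 [0.3865 0.1239 0.1253] -0.0042
0.13 41 [0.3882 0.1248 0.1349] -0.0023
0.14 50 [0.3897 0.1259 0.1448] -0.0005
0.15 44 [0.3913 0.1267 0.1546] 0.0013
0.16 35 [0.3924 0.1273 0.1639] 0.0025
0.17 44 [0.3936 0.1294 0.1761] 0.0048
```

Depth shows the tab still leaning about 9° (1.41 rad), so its mid-thickness sits 7–8 mm off the grip line. Regrip there and bring it fully upright.

apply_moves(targets=[{"dp": [0.007,0.0057,0],"yaw": 0},{"dp": [0.007,0.0057,0],"yaw": 0},{"dp": [0.007,0.0057,0],"yaw": 0}])

```text
time_s: 5.85
tcp_pos: [0.3976, 0.131, 0.1666]
eef_rot: [-180.0, -0.0, -140.3]
contact_force: [-0.0, 0.4, -0.5]
gripper_width: 0.0569
gripper_force: 0.0
```

apply_moves(targets=[{"dp": [0,0,0],"yaw": 0},{"dp": [0,0,0],"yaw": 0},{"dp": [0,0,0],"yaw": 0},{"dp": [0,0,0],"yaw": 0},{"dp": [0,0,0],"yaw": 0}], grip=1, squeeze=25)

```text
time_s: 6.27
tcp_pos: [0.3971, 0.1305, 0.1666]
eef_rot: [-180.0, 0.0, -140.3]
contact_force: [0.6, -0.0, 0.5]
gripper_width: 0.0293
gripper_force: 0.0
```

apply_moves(targets=[{"dp": [-0.0015,-0.0013,0.0003],"yaw": 0},{"dp": [-0.003,-0.0025,0.0004],"yaw": 0},{"dp": [-0.0045,-0.0038,0.0005],"yaw": 0},{"dp": [-0.0055,-0.0046,0.0006],"yaw": 0},{"dp": [-0.006,-0.005,0.0006],"yaw": 0},{"dp": [-0.006,-0.005,0.0006],"yaw": 0}])

```text
time_s: 6.77
tcp_pos: [0.3927, 0.1269, 0.1677]
eef_rot: [-180.0, 0.3, -140.3]
contact_force: [7.3, 2.7, -6.0]
gripper_width: 0.0236
gripper_force: 25.0
```

```bash
cat > chk.py <<'E'
from h import *
s=get_state();print(s["time_s"],s["tcp_pos"].round(4),s["eef_rot"].round(1),s["contact_force"].round(1),s["moment"].round(2),s["gripper_width"])
c=wrist();P=pts(c);y=s["eef_rot"][2]-180;d=[np.cos(np.radians(y)),np.sin(np.radians(y))]
m=red(c)&(np.hypot(P[...,0]-.391,P[...,1]-.125)<.04)&(P[...,2]>.1);q=P[m]
q=q[(q[:,2]<.16)&(q[:,2]>.12)];A=np.c_[q[:,2]-.1145,np.ones(len(q))]
print("face slope,r0",np.linalg.lstsq(A,(q[:,:2]-[.3908,.1253])@d,rcond=None)[0])
f=q[:,:2]@[-d[1],d[0]];t=np.polyfit(q[:,2]-.1145,f-(-.3908*d[1]+.1253*d[0]),1);print("side",t)
cc=(abs(P[...,2]-.110)<.004)&(np.hypot(P[...,0]-.391,P[...,1]-.125)<.033)&~red(c);print("cap top z",np.median(P[cc][:,2]),cc.sum())
E
python3 chk.py
```

```text
6.7667 [0.3927 0.1269 0.1677] [-180.     0.3 -140.3] [ 7.3  2.7 -6. ] [ 1.09 -3.03  0.08] 0.023646928715476117
face slope,r0 [ 0.08963018 -0.00382686]
side [-0.00198583  0.00036006]
cap top z 0.11015932783953397 5819
```

apply_moves(targets=[{"dp": [0,0,0],"yaw": 0},{"dp": [0,0,0],"yaw": 0},{"dp": [0.002,0.0017,-0.001],"yaw": 0},{"dp": [0.002,0.0017,-0.001],"yaw": 0},{"dp": [0.002,0.0017,-0.001],"yaw": 0}], grip=-0.3)

```text
time_s: 7.23
tcp_pos: [0.393, 0.1272, 0.166]
eef_rot: [-180.0, -0.0, -140.3]
contact_force: [-0.5, 0.4, 0.1]
gripper_width: 0.0518
gripper_force: 0.0
```

apply_moves(targets=[{"dp": [0,0,0],"yaw": 0},{"dp": [0,0,0],"yaw": 0},{"dp": [0,0,0],"yaw": 0},{"dp": [0,0,0],"yaw": 0},{"dp": [0,0,0],"yaw": 0},{"dp": [0,0,0],"yaw": 0},{"dp": [0,0,0],"yaw": 0},{"dp": [-0.001,-0.0009,0],"yaw": 0},{"dp": [-0.002,-0.0017,0],"yaw": 0},{"dp": [-0.003,-0.0026,0],"yaw": 0},{"dp": [-0.004,-0.0034,0],"yaw": 0},{"dp": [-0.005,-0.0042,0],"yaw": 0},{"dp": [-0.005,-0.0042,0],"yaw": 0}], grip=1, squeeze=14)

```text
time_s: 8.32
tcp_pos: [0.3893, 0.124, 0.1667]
eef_rot: [-180.0, 0.2, -140.3]
contact_force: [5.2, 2.6, -3.0]
gripper_width: 0.024
gripper_force: 14.0
```

```bash
python3 chk.py
```

```text
8.3167 [0.3893 0.124  0.1667] [-180.     0.2 -140.3] [ 5.2  2.6 -3. ] [ 0.57 -2.1   0.02] 0.024024911928007174
face slope,r0 [ 0.00816098 -0.00379752]
side [0.00015454 0.00026617]
cap top z 0.11014282175974757 5357
```

Upright now. Regrip centred on the axis, firmly.

apply_moves(targets=[{"dp": [0,0,0],"yaw": 0},{"dp": [0,0,0],"yaw": 0},{"dp": [0.0028,0.0023,-0.002],"yaw": 0},{"dp": [0.0028,0.0023,-0.002],"yaw": 0},{"dp": [0.0028,0.0023,-0.002],"yaw": 0}], grip=-0.3)

```text
time_s: 8.78
tcp_pos: [0.3908, 0.1253, 0.1639]
eef_rot: [-180.0, -0.0, -140.3]
contact_force: [0.5, -0.1, -0.6]
gripper_width: 0.0517
gripper_force: 0.0
```

apply_moves(targets=[{"dp": [0,0,0],"yaw": 0},{"dp": [0,0,0],"yaw": 0},{"dp": [0,0,0],"yaw": 0},{"dp": [0,0,0],"yaw": 0},{"dp": [0,0,0],"yaw": 0},{"dp": [0,0,0],"yaw": 0},{"dp": [0,0,0],"yaw": 0},{"dp": [0,0,0],"yaw": 0}], grip=1, squeeze=50)

```text
time_s: 9.45
tcp_pos: [0.391, 0.1253, 0.1642]
eef_rot: [-180.0, 0.0, -140.3]
contact_force: [0.1, -2.2, 0.3]
gripper_width: 0.024
gripper_force: 50.0
```

```bash
python3 chk.py
```

```text
9.45 [0.391  0.1253 0.1642] [-180.     0.  -140.3] [ 0.1 -2.2  0.3] [-0.13 -0.29  0.02] 0.023970727198492324
face slope,r0 [ 0.00705921 -0.00373282]
side [0.00042897 0.00018614]
cap top z 0.11013774130670265 5561
```

apply_moves(targets=[{"dp": [0,0,0],"yaw": 1},{"dp": [0,0,0],"yaw": 3},{"dp": [0,0,0],"yaw": 5},{"dp": [0,0,0],"yaw": 7},{"dp": [0,0,0],"yaw": 9},{"dp": [0,0,0],"yaw": 11},{"dp": [0,0,0],"yaw": 13},{"dp": [0,0,0],"yaw": 15},{"dp": [0,0,0],"yaw": 17},{"dp": [0,0,0],"yaw": 19},{"dp": [0,0,0],"yaw": 21},{"dp": [0,0,0],"yaw": 23},{"dp": [0,0,0],"yaw": 25},{"dp": [0,0,0],"yaw": 25}])

```text
time_s: 10.67
tcp_pos: [0.3909, 0.1255, 0.1642]
eef_rot: [180.0, 0.0, -115.2]
contact_force: [-1.0, 0.6, 0.7]
gripper_width: 0.0235
gripper_force: 50.0
```

```bash
python3 chk.py
```

```text
10.6667 [0.3909 0.1255 0.1642] [ 180.     0.  -115.2] [-1.   0.6  0.7] [ 0.2   0.13 -0.07] 0.02346565295727417
face slope,r0 [ 0.00709397 -0.00353374]
side [-0.00464994  0.00015243]
cap top z 0.1101202319504811 5657
```

apply_moves(targets=[{"dp": [0,0,0],"yaw": 1.5},{"dp": [0,0,0],"yaw": 3},{"dp": [0,0,0],"yaw": 3}])

```text
time_s: 10.97
tcp_pos: [0.3909, 0.1255, 0.1642]
eef_rot: [180.0, 0.0, -112.3]
contact_force: [-1.2, 0.7, 0.8]
gripper_width: 0.0234
gripper_force: 50.0
```

apply_moves(targets=[{"dp": [0,0,0],"yaw": 1.5},{"dp": [0,0,0],"yaw": 3},{"dp": [0,0,0],"yaw": 3}])

```text
time_s: 11.22
tcp_pos: [0.391, 0.1254, 0.1642]
eef_rot: [180.0, 0.0, -109.3]
contact_force: [-0.7, -0.0, 1.0]
gripper_width: 0.0239
gripper_force: 50.0
```

apply_moves(targets=[{"dp": [0,0,0],"yaw": 1.5},{"dp": [0,0,0],"yaw": 3},{"dp": [0,0,0],"yaw": 3}])

```text
time_s: 11.47
tcp_pos: [0.391, 0.1254, 0.1642]
eef_rot: [-180.0, 0.0, -106.4]
contact_force: [-0.2, 0.8, 1.2]
gripper_width: 0.0235
gripper_force: 50.0
```

apply_moves(targets=[{"dp": [0,0,0],"yaw": 1.5},{"dp": [0,0,0],"yaw": 3},{"dp": [0,0,0],"yaw": 3}])

```text
time_s: 11.72
tcp_pos: [0.391, 0.1254, 0.1642]
eef_rot: [-180.0, 0.0, -103.4]
contact_force: [-0.0, 1.4, 2.1]
gripper_width: 0.0237
gripper_force: 50.0
```

apply_moves(targets=[{"dp": [0,0,0],"yaw": 1.5},{"dp": [0,0,0],"yaw": 3},{"dp": [0,0,0],"yaw": 3}])

```text
time_s: 11.97
tcp_pos: [0.391, 0.1254, 0.1642]
eef_rot: [-180.0, 0.0, -100.4]
contact_force: [-0.4, 1.2, 1.8]
gripper_width: 0.0235
gripper_force: 50.0
```

```bash
python3 chk.py
```

```text
11.9667 [0.391  0.1254 0.1642] [-180.     0.  -100.4] [-0.4  1.2  1.8] [ 0.14  0.13 -0.09] 0.02347321419367669
face slope,r0 [ 0.00813816 -0.00363628]
side [-0.00624564 -0.00019202]
cap top z 0.11014537718194248 5631
```

apply_moves(targets=[{"dp": [0,0,0],"yaw": 1.5},{"dp": [0,0,0],"yaw": 3},{"dp": [0,0,0],"yaw": 3}])

```text
time_s: 12.27
tcp_pos: [0.391, 0.1254, 0.1642]
eef_rot: [-180.0, 0.0, -97.4]
contact_force: [0.2, 0.5, 1.4]
gripper_width: 0.0233
gripper_force: 50.0
```

apply_moves(targets=[{"dp": [0,0,0],"yaw": 1.5},{"dp": [0,0,0],"yaw": 3},{"dp": [0,0,0],"yaw": 3}])

```text
time_s: 12.52
tcp_pos: [0.391, 0.1254, 0.1642]
eef_rot: [-180.0, 0.0, -94.4]
contact_force: [-0.5, 0.6, 1.1]
gripper_width: 0.0234
gripper_force: 50.0
```

apply_moves(targets=[{"dp": [0,0,0],"yaw": 1.5},{"dp": [0,0,0],"yaw": 3},{"dp": [0,0,0],"yaw": 3}])

```text
time_s: 12.77
tcp_pos: [0.3911, 0.1254, 0.1643]
eef_rot: [-180.0, 0.0, -91.4]
contact_force: [0.2, -0.2, 2.0]
gripper_width: 0.0238
gripper_force: 50.0
```

apply_moves(targets=[{"dp": [0,0,0],"yaw": 1.5},{"dp": [0,0,0],"yaw": 3},{"dp": [0,0,0],"yaw": 3}])

```text
time_s: 13.02
tcp_pos: [0.3911, 0.1254, 0.1643]
eef_rot: [-180.0, -0.0, -88.4]
contact_force: [-0.8, -0.4, 3.3]
gripper_width: 0.0235
gripper_force: 50.0
```

apply_moves(targets=[{"dp": [0,0,0],"yaw": 1},{"dp": [0,0,0],"yaw": 2},{"dp": [0,0,0],"yaw": 2}])

```text
time_s: 13.27
tcp_pos: [0.3912, 0.1254, 0.1644]
eef_rot: [-180.0, 0.0, -86.3]
contact_force: [0.7, 0.3, 4.6]
gripper_width: 0.0237
gripper_force: 50.0
```

Upward force is growing (4.6 N), so test whether the cap follows a small rise.

apply_moves(targets=[{"dp": [0,0,0.0005],"yaw": 0},{"dp": [0,0,0.001],"yaw": 0},{"dp": [0,0,0.001],"yaw": 0}])

```text
time_s: 13.52
tcp_pos: [0.3911, 0.1256, 0.165]
eef_rot: [-180.0, 0.0, -86.3]
contact_force: [2.2, 0.8, -0.2]
gripper_width: 0.0236
gripper_force: 50.0
```

```bash
python3 chk.py
```

```text
13.5167 [0.3911 0.1256 0.165 ] [-180.     0.   -86.3] [ 2.2  0.8 -0.2] [ 0.33 -0.85 -0.02] 0.023602771934821857
face slope,r0 [ 0.00847448 -0.00357884]
side [ 0.00577676 -0.00093488]
cap top z 0.11107390451381137 5623
```

apply_moves(targets=[{"dp": [0,0,0.0005],"yaw": 0},{"dp": [0,0,0.001],"yaw": 0},{"dp": [0,0,0.001],"yaw": 0}])

```text
time_s: 13.82
tcp_pos: [0.3909, 0.1256, 0.1657]
eef_rot: [180.0, 0.0, -86.3]
contact_force: [4.2, 2.5, -7.3]
gripper_width: 0.0236
gripper_force: 50.0
```

```bash
python3 chk.py
```

```text
13.8167 [0.3909 0.1256 0.1657] [180.    0.  -86.3] [ 4.2  2.5 -7.3] [ 0.85 -1.78 -0.04] 0.02363707447824294
face slope,r0 [ 0.00872988 -0.0035883 ]
side [-0.0019683  -0.00060206]
cap top z 0.11172741275297854 5607
```

apply_moves(targets=[{"dp": [0,0,-0.001],"yaw": 0},{"dp": [0,0,-0.002],"yaw": 0},{"dp": [0,0,-0.002],"yaw": 0}])

```text
time_s: 14.12
tcp_pos: [0.3911, 0.1254, 0.1646]
eef_rot: [-180.0, -0.0, -86.3]
contact_force: [0.2, 1.1, 6.1]
gripper_width: 0.0238
gripper_force: 50.0
```

```bash
python3 chk.py
```

```text
14.1167 [0.3911 0.1254 0.1646] [-180.    -0.   -86.3] [0.2 1.1 6.1] [ 0.39 -0.11  0.02] 0.023848934845462806
face slope,r0 [ 0.00639301 -0.00367922]
side [ 0.00093707 -0.00076482]
cap top z 0.11059757999166092 5600
```

apply_moves(targets=[{"dp": [0,0,0],"yaw": 1},{"dp": [0,0,0],"yaw": 2},{"dp": [0,0,0],"yaw": 2},{"dp": [0,0,0],"yaw": 2}])

```text
time_s: 14.5
tcp_pos: [0.3912, 0.1254, 0.1646]
eef_rot: [-180.0, 0.0, -84.2]
contact_force: [0.1, -0.2, 6.3]
gripper_width: 0.0236
gripper_force: 50.0
```

```bash
python3 chk.py
```

```text
14.5 [0.3912 0.1254 0.1646] [-180.     0.   -84.2] [ 0.1 -0.2  6.3] [ 0.17 -0.27 -0.03] 0.02359315740445884
face slope,r0 [ 0.00677396 -0.00374081]
side [ 0.00659514 -0.00105287]
cap top z 0.11065414225713505 5590
```

apply_moves(targets=[{"dp": [0,0,0.0005],"yaw": 0},{"dp": [0,0,0.001],"yaw": 0},{"dp": [0,0,0.001],"yaw": 0},{"dp": [0,0,0.001],"yaw": 0}])

```text
time_s: 14.88
tcp_pos: [0.3911, 0.1254, 0.1653]
eef_rot: [-180.0, 0.0, -84.3]
contact_force: [2.1, -0.2, 1.9]
gripper_width: 0.0233
gripper_force: 50.0
```

```bash
python3 chk.py
```

```text
14.8833 [0.3911 0.1254 0.1653] [-180.     0.   -84.3] [ 2.1 -0.2  1.9] [ 0.28 -0.94  0.01] 0.02328137815459912
face slope,r0 [ 0.00663176 -0.00369297]
side [-0.00322239 -0.00075712]
cap top z 0.1112784834590762 5585
```

apply_moves(targets=[{"dp": [0,0,0.0005],"yaw": 0},{"dp": [0,0,0.001],"yaw": 0},{"dp": [0,0,0.001],"yaw": 0},{"dp": [0,0,0.001],"yaw": 0}])

```text
time_s: 15.27
tcp_pos: [0.3907, 0.1252, 0.1662]
eef_rot: [180.0, -0.0, -84.3]
contact_force: [-0.6, 0.3, 5.0]
gripper_width: 0.0236
gripper_force: 50.0
```

```bash
python3 chk.py
```

```text
15.2667 [0.3907 0.1252 0.1662] [180.   -0.  -84.3] [-0.6  0.3  5. ] [ 0.3  -0.    0.04] 0.023590688086956437
face slope,r0 [ 0.00749666 -0.00384842]
side [-9.59428043e-03 -4.57086304e-05]
cap top z 0.1121853966260057 5524
```

It broke clear: the spring is lifting (+5 N, no side load). Continue the rise.

apply_moves(targets=[{"dp": [0,0,0.0007],"yaw": 0},{"dp": [0,0,0.0014],"yaw": 0},{"dp": [0,0,0.0014],"yaw": 0},{"dp": [0,0,0.0014],"yaw": 0}])

```text
time_s: 15.65
tcp_pos: [0.3904, 0.125, 0.1671]
eef_rot: [179.9, -0.0, -84.3]
contact_force: [-0.4, 0.9, -0.6]
gripper_width: 0.0234
gripper_force: 50.0
```

apply_moves(targets=[{"dp": [0,0,0.001],"yaw": 0},{"dp": [0,0,0.0015],"yaw": 0},{"dp": [0,0,0.0015],"yaw": 0}])

```text
time_s: 15.9
tcp_pos: [0.3905, 0.125, 0.1688]
eef_rot: [179.9, -0.0, -84.3]
contact_force: [-1.1, -0.3, -2.5]
gripper_width: 0.0239
gripper_force: 50.0
```

```bash
python3 chk.py
```

```text
15.9 [0.3905 0.125  0.1688] [179.9  -0.  -84.3] [-1.1 -0.3 -2.5] [-0.09  0.23  0.02] 0.02390523687970328
face slope,r0 [ 0.00841992 -0.00417625]
side [-0.00687494  0.00016845]
cap top z 0.11374952400023645 582
```

apply_moves(targets=[{"dp": [0,0,0.001],"yaw": 0},{"dp": [0,0,0.002],"yaw": 0},{"dp": [0,0,0.003],"yaw": 0},{"dp": [0,0,0.004],"yaw": 0},{"dp": [0,0,0.005],"yaw": 0},{"dp": [0,0,0.006],"yaw": 0}])

```text
time_s: 16.45
tcp_pos: [0.3912, 0.1255, 0.1754]
eef_rot: [-180.0, 0.0, -84.3]
contact_force: [-1.0, 0.3, -1.6]
gripper_width: 0.0237
gripper_force: 50.0
```

apply_moves(targets=[{"dp": [0,0,0.002],"yaw": 0},{"dp": [0,0,0.004],"yaw": 0},{"dp": [0,0,0.006],"yaw": 0},{"dp": [0,0,0.009],"yaw": 0},{"dp": [0,0,0.012],"yaw": 0},{"dp": [0,0,0.015],"yaw": 0},{"dp": [0,0,0.018],"yaw": 0},{"dp": [0,0,0.021],"yaw": 0},{"dp": [0,0,0.025],"yaw": 0},{"dp": [0,0,0.03],"yaw": 0},{"dp": [0,0,0.035],"yaw": 0},{"dp": [0,0,0.04],"yaw": 0},{"dp": [0,0,0.05],"yaw": 0},{"dp": [0,0,0.05],"yaw": 0}])

```text
time_s: 17.62
tcp_pos: [0.3918, 0.1259, 0.2269]
eef_rot: [-179.9, 0.1, -84.3]
contact_force: [0.5, 0.4, -1.1]
gripper_width: 0.0238
gripper_force: 50.0
```

Run:
```python
from h import *
s=get_state();print(s["time_s"],s["tcp_pos"],s["contact_force"],s["joints"])
c=wrist();cv2.imwrite("pics/w4.png",c["image"][:,:,::-1])
c=cams.capture("top");P=pts(c)
w=np.zeros((480,640),bool);w[195:275,360:455]=1
I=c["image"].astype(int);g=w&(I[...,0]<80)&(I[...,1]>I[...,0]+12)&(P[...,2]>.003)&(P[...,2]<.013)
g=cv2.morphologyEx(g.astype(np.uint8),cv2.MORPH_OPEN,np.ones((5,5)))
n,l,st,ce=cv2.connectedComponentsWithStats(g);k=1+st[1:,4].argmax();q=P[l==k]
print("plate",st[k],np.median(q,0),q.min(0),q.max(0),cv2.minAreaRect(q[:,:2].astype(np.float32)))
cv2.imwrite("pics/t4.png",cv2.resize(np.hstack([c["image"][190:280,355:460,::-1],np.repeat((l==k)[190:280,355:460,None]*255,3,2).astype(np.uint8)]),None,fx=3.5,fy=3.5))
```

```text
17.6167 [0.39179477 0.12586741 0.22689435] [ 0.49027302  0.40665135 -1.13022698] [ 4.56297167e+01 -4.51992880e+00 -3.22519647e+01  4.56430528e-02
 -6.21160139e+01 -3.99521905e+01]
plate [ 379  217   57   38 1165] [ 0.43195042 -0.20866173  0.0087443 ] [ 0.37232898 -0.264695    0.00373475] [ 0.46462423 -0.12814229  0.0129759 ] ((0.4200434684753418, -0.19133488833904266), (0.14073629677295685, 0.08636084944009781), 78.59864807128906)
```

View pics/t4.png

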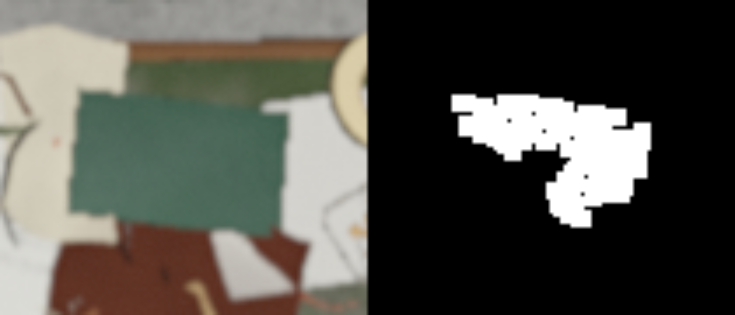

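View pics/w4.png

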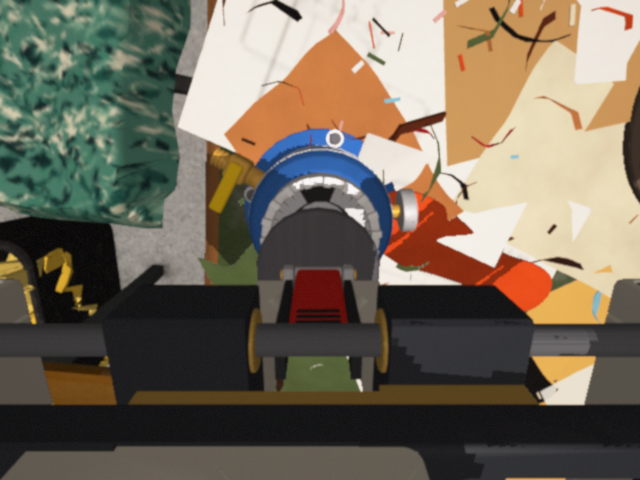

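The cap hangs clear of the collar at (320,240) in the wrist view. The plate shows cleanly in the crop with corners (80,90), (288,112), (272,236), (70,212). I'll locate it by ray casting onto z = 8 mm.

```bash
cat > pl.py <<'E'
from h import *
def plate():
    c=cams.capture("top");h=hsv(c)
    med=np.median(h[225:245,395:420].reshape(-1,3),0)
    g=(abs(h[...,0].astype(int)-med[0])<10)&(abs(h[...,1].astype(int)-med[1])<45)&(abs(h[...,2].astype(int)-med[2])<35);g[:,:365]=0;g[:,450:]=0;g[:205]=0;g[270:]=0
    g=cv2.morphologyEx(g.astype(np.uint8),cv2.MORPH_OPEN,np.ones((5,5)))
    n,l,st,ce=cv2.connectedComponentsWithStats(g);k=1+st[1:,4].argmax()
    v,u=np.nonzero(l==k);d=np.c_[(u-c["cx"])/c["fx"],(v-c["cy"])/c["fy"],np.ones(len(u))]@c["R"];o=-c["R"].T@c["t"]
    q=(o+d*((.008-o[2])/d[:,2])[:,None])[:,:2]
    print(med,st[k],ce[k],q.mean(0),cv2.minAreaRect(q.astype(np.float32)))
plate()
E
python3 pl.py
```

```text
[ 74.  67. 105.] [ 376  217   61   40 2042] [405.96571988 236.04652302] [ 0.41678942 -0.19254633] ((0.41686785221099854, -0.1923777461051941), (0.14292488992214203, 0.08739491552114487), 82.49601745605469)
```

apply_moves(targets=[{"dp": [0.0005,-0.006,0.003],"yaw": 0},{"dp": [0.0014,-0.018,0.005],"yaw": 0},{"dp": [0.003,-0.036,0.005],"yaw": 0},{"dp": [0.0045,-0.056,0.005],"yaw": 0},{"dp": [0.006,-0.078,0.005],"yaw": 0},{"dp": [0.008,-0.1,0.005],"yaw": 0},{"dp": [0.01,-0.122,0.005],"yaw": 0},{"dp": [0.0115,-0.144,0.005],"yaw": 0},{"dp": [0.013,-0.166,0.005],"yaw": 0},{"dp": [0.015,-0.188,0.005],"yaw": 0},{"dp": [0.0165,-0.21,0.005],"yaw": 0},{"dp": [0.0185,-0.232,0.005],"yaw": 0},{"dp": [0.02,-0.254,0.005],"yaw": 0},{"dp": [0.0215,-0.274,0.005],"yaw": 0},{"dp": [0.023,-0.292,0.005],"yaw": 0},{"dp": [0.0242,-0.306,0.005],"yaw": 0},{"dp": [0.025,-0.315,0],"yaw": 0},{"dp": [0.0252,-0.3184,-0.01],"yaw": 0},{"dp": [0.0252,-0.3184,-0.025],"yaw": 0},{"dp": [0.0252,-0.3184,-0.04],"yaw": 0}])

```text
time_s: 19.43
tcp_pos: [0.4157, -0.193, 0.1837]
eef_rot: [180.0, 0.0, -84.4]
contact_force: [0.4, 0.5, -2.4]
gripper_width: 0.0236
gripper_force: 50.0
```

apply_moves(targets=[{"dp": [0,0,-0.02],"yaw": 0},{"dp": [0,0,-0.04],"yaw": 0},{"dp": [0,0,-0.055],"yaw": 0},{"dp": [0,0,-0.065],"yaw": 0},{"dp": [0,0,-0.07],"yaw": 0},{"dp": [0,0,-0.07],"yaw": 0},{"dp": [0,0,-0.07],"yaw": 0}])

```text
time_s: 20.02
tcp_pos: [0.416, -0.1929, 0.1149]
eef_rot: [180.0, -0.0, -84.3]
contact_force: [0.1, 0.6, -1.6]
gripper_width: 0.0234
gripper_force: 50.0
```

Run:
```python
from h import *
s=get_state();print(s["time_s"],s["tcp_pos"],s["contact_force"],s["eef_rot"])
c=wrist();cv2.imwrite("pics/w5.png",c["image"][:,:,::-1])
P=pts(c);z=P[...,2];t=s["tcp_pos"]
d=np.hypot(z*0+P[...,0]-t[0],P[...,1]-t[1])
m=(d<.034)&(z>.02)&(z<.08)&~red(c);
q=P[m];q=q[abs(q[:,2]-np.median(q[:,2]))<.003];A=np.c_[q[:,:2]-t[:2],np.ones(len(q))];print("cap plane",m.sum(),np.linalg.lstsq(A,q[:,2],rcond=None)[0])
```

```text
20.0167 [ 0.41604055 -0.19285935  0.11489513] [ 0.06385675  0.58399258 -1.57182645] [ 1.79958223e+02 -2.08693565e-03 -8.42961310e+01]
cap plane 6432 [ 0.00186042 -0.00318744  0.06081   ]
```

View pics/w5.png

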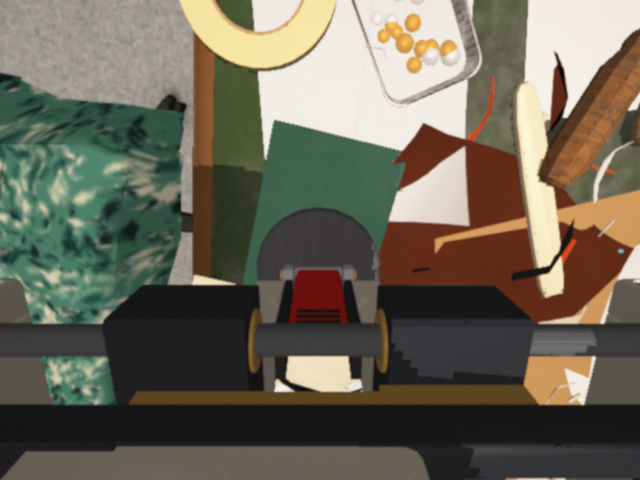

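The cap hangs level above the plate (cap top (318,245), plate far edge (275,122)–(405,150)). Lower it gently.

apply_moves(targets=[{"dp": [0,0,-0.006],"yaw": 0},{"dp": [0,0,-0.012],"yaw": 0},{"dp": [0,0,-0.017],"yaw": 0},{"dp": [0,0,-0.021],"yaw": 0},{"dp": [0,0,-0.023],"yaw": 0},{"dp": [0,0,-0.0245],"yaw": 0},{"dp": [0,0,-0.0245],"yaw": 0}])

```text
time_s: 20.65
tcp_pos: [0.416, -0.1931, 0.0902]
eef_rot: [180.0, 0.0, -84.3]
contact_force: [0.2, 1.0, -0.8]
gripper_width: 0.0235
gripper_force: 50.0
```

apply_moves(targets=[{"dp": [0,0,-0.0005],"yaw": 0},{"dp": [0,0,-0.001],"yaw": 0},{"dp": [0,0,-0.001],"yaw": 0}])

```text
time_s: 20.9
tcp_pos: [0.4163, -0.193, 0.0897]
eef_rot: [-180.0, -0.0, -84.3]
contact_force: [-0.4, 0.7, -1.4]
gripper_width: 0.0233
gripper_force: 50.0
```

apply_moves(targets=[{"dp": [0,0,-0.0005],"yaw": 0},{"dp": [0,0,-0.001],"yaw": 0},{"dp": [0,0,-0.001],"yaw": 0}])

```text
time_s: 21.15
tcp_pos: [0.4164, -0.1931, 0.0889]
eef_rot: [-180.0, -0.0, -84.3]
contact_force: [-0.4, 0.0, 2.9]
gripper_width: 0.0237
gripper_force: 50.0
```

Touched down. Release and withdraw straight up.

apply_moves(targets=[{"dp": [0,0,0],"yaw": 0},{"dp": [0,0,0],"yaw": 0},{"dp": [0,0,0],"yaw": 0},{"dp": [0,0,0],"yaw": 0},{"dp": [0,0,0],"yaw": 0},{"dp": [0,0,0],"yaw": 0}], grip=-0.2)

```text
time_s: 21.65
tcp_pos: [0.4162, -0.193, 0.0885]
eef_rot: [180.0, 0.0, -84.3]
contact_force: [-0.4, 0.3, 0.7]
gripper_width: 0.0518
gripper_force: 0.0
```

apply_moves(targets=[{"dp": [0,0,0.005],"yaw": 0},{"dp": [0,0,0.02],"yaw": 0},{"dp": [0,0,0.045],"yaw": 0},{"dp": [0,0,0.075],"yaw": 0},{"dp": [0,0,0.11],"yaw": 0},{"dp": [0,0.03,0.14],"yaw": 0},{"dp": [0,0.065,0.16],"yaw": 0},{"dp": [0,0.1,0.17],"yaw": 0},{"dp": [0,0.14,0.17],"yaw": 0},{"dp": [0,0.18,0.17],"yaw": 0},{"dp": [0,0.2,0.17],"yaw": 0},{"dp": [0,0.2,0.17],"yaw": 0}])

```text
time_s: 22.65
tcp_pos: [0.4162, 0.01, 0.2594]
eef_rot: [-179.9, 0.1, -84.1]
contact_force: [0.7, -0.3, 0.9]
gripper_width: 0.0527
gripper_force: 0.0
```

Run:
```python
from h import *
s=get_state();print(s["time_s"],s["tcp_pos"],s["contact_force"])
c=cams.capture("top");P=pts(c);cv2.imwrite("pics/t6.png",cv2.resize(c["image"][190:280,355:460,::-1],None,fx=5,fy=5))
d=np.hypot(P[...,0]-.416,P[...,1]+.193);m=(d<.05)&(P[...,2]>.029)&(P[...,2]<.039);q=P[m];q2=q[:,:2].astype(np.float32)
A=np.c_[q[:,:2]-[.416,-.193],np.ones(len(q))]
print("cap",m.sum(),cv2.minEnclosingCircle(q2),np.linalg.lstsq(A,q[:,2],rcond=None)[0])
h=hsv(c);g=(abs(h[...,0].astype(int)-74)<12)&(abs(h[...,1].astype(int)-67)<45)&(abs(h[...,2].astype(int)-105)<35);g[:,:365]=0;g[:,450:]=0;g[:205]=0;g[270:]=0
g=cv2.morphologyEx(g.astype(np.uint8),cv2.MORPH_OPEN,np.ones((3,3)));v,u=np.nonzero(g)
D=np.c_[(u-c["cx"])/c["fx"],(v-c["cy"])/c["fy"],np.ones(len(u))]@c["R"];o=-c["R"].T@c["t"]
print("plate",cv2.minAreaRect((o+D*((.008-o[2])/D[:,2])[:,None])[:,:2].astype(np.float32)))
```

```text
22.65 [0.41623103 0.00997959 0.25935256] [ 0.66978622 -0.26407288  0.898143  ]
cap 515 ((0.4163631796836853, -0.1932046115398407), 0.03523508459329605) [0.00230961 0.00281407 0.03554937]
plate ((0.4170144200325012, -0.19205757975578308), (0.14370372891426086, 0.08785201609134674), 82.0127182006836)
```

View pics/t6.png

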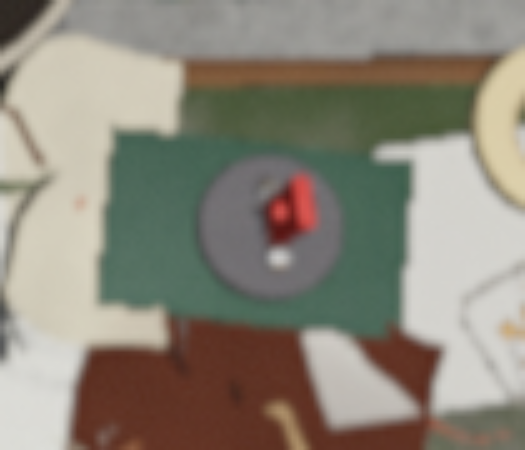

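The cap stands level at the plate's centre (crop (270,226), plate (255,232)), and the arm is clear. Handing in.

```bash
python3 -c "
from plant import r
print(r.close_job())"
```

```text
the job is handed in; nothing more can be done
None
```

The job is handed in at about 23 s. The tab was folded up, the cap turned about 56° until its lugs came free, and it was lifted off. It now stands level within about 2 mm of the plate's centre, with the arm clear. No verdict was returned.

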